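# Screw the cap back into the irrigation filter

### The job

Put the orange cap back into the black irrigation filter without forcing its thread. Set it upright into the mouth with its wing in line with the filter's two pipe stubs, press lightly and turn it backward (counter-clockwise seen from above) until you feel it drop a step, then turn it forward (clockwise) until it comes to its stop, tight on the rubber gasket, and let go. Use gentle force all the way and leave the other things on the bench alone.

Things in the scene. Friction and masses are not known exactly. Their poses are not given: they have to be found in the camera images.
- cap_wing (a point): Middle of the wing of the orange screw cap (about 150 g, loose, upright on the bench). The wing is an upright grip plate: 14 mm thick (x), 56 mm long (y), 34 mm high (z up). Below it a round flange, 61 mm across, top 17 mm and underside 23 mm below the point, then a white stem 35 mm across, its foot 53 mm below the point and tapered to 23 mm. A half turn leaves the cap the same.
- seat (a point): Centre of the free top of the black rubber gasket (62 mm outside, 52 mm inside) round the filter's mouth, 100 mm above the bench; z up, y along the two pipe stubs. Cap set in with the wing along y: lugs rest on top of the thread, flange 4.5 to 7.5 mm over the gasket. Forward turning is soon blocked by a solid stop; do not force it.
- gasket (a joint): How far the gasket is pressed down, m: 0 free, 0.003 flat; 2.3 N per mm. From the entry gap, forward turning takes the lugs under the thread, which draws the cap down 2.6 mm per rad to a solid stop after 1.2 to 1.6 rad: gasket then at about 0.002, and the thread holds the cap. Under the cap's weight alone about 0.0006.
- filter: Black irrigation filter, cylinder 64 mm across on a grey base plate 90 x 110 mm, fixed to the bench; two pipe stubs with blue ends reach 82 mm to either side along its y, 45 mm up. Origin on the bench under the mouth's centre. Turning takes under 0.15 N m; the hard stops are felt by 0.3 N m, and over 60 N between cap and filter, all contacts summed (about 0.45 N m on a stop), harms it.
- cap: The whole cap; origin at the centre of the stem's foot, axes as for the wing. Two opposite round lugs, 4 mm thick, 48 mm across over their tips, stand out of the stem below the wing's ends, 16 mm under the flange's underside. They engage the filter's thread.
- paint_tin: Bystander: small paint tin, 77 mm across, 76 mm high; origin at the centre of its underside.
- tape_roll_2: Bystander: roll of brown tape lying flat, 94 mm across, 48 mm high; origin at the centre of its underside.
- head_lamp: Bystander: black head lamp with a grey strap, 110 x 104 x 42 mm; origin at the centre of its underside.
- bore (a point): Centre of the bore at the thread, 15 mm below the seat (narrowest 38.5 mm across). The thread's angle is unknown to +-0.4 rad. Backward turning climbs 2.6 mm per rad; after 0.2 to 1.3 rad the lugs pass the thread's end, and the cap can sink 7 to 8 mm, flange on the gasket, into an entry gap with about 0.2 rad of play; further backward is blocked.
Things that resemble listed ones, but are neither listed nor needed, are in the scene too. What is meant by the cap is not blue, red or turquoise, and is the smaller of those in its own colour.

How it is judged:
On the way, in this order (a step that is already met when the one before it is completed fails the run):
1. the cap stands upright in the mouth, lugs on top of the thread, wing in line with the stubs within about 20 degrees (horizontal distance between cap_wing and seat below 0.004 m and angle between cap_wing's own z axis and vertical below 0.12 rad and z of cap_wing in the frame of seat between 0.0255 and 0.033 m and angle between the y axis of cap_wing and the y axis of seat, either way round below 0.35 rad and contact force between cap and filter above 0.3 N), for 0.1 s.
2. the cap has dropped a step into the thread's entry (horizontal distance between cap_wing and seat below 0.004 m and z of cap_wing in the frame of seat below 0.0245 m), for 0.1 s.
At the end, for the whole second after the job is handed in: The cap is screwed in, upright within 0.06 rad, centred within 3 mm, its flange at least 1.1 mm below the gasket's free top and the gasket held pressed by at least 1.4 mm, at rest (horizontal distance between cap_wing and seat below 0.003 m and angle between cap_wing's own z axis and vertical below 0.06 rad and value of joint gasket above 0.0014 m and z of cap_wing in the frame of seat below 0.0219 m and linear speed of cap below 0.01 m/s); the robot touches nothing.
It fails at once if the cap was forced: more than 60 N between cap and filter (contact force between cap and filter above 60 N).
It fails at once if a bystander was moved by more than 20 mm (distance of any of paint_tin, tape_roll_2, head_lamp from where it was at the start of the episode above 0.02 m).
It also fails if it takes over 67 s, if anything falls off the work surface, if the arm or the gripper's body presses on something with over 40 N, if the wrist force passes 120 N, or if a joint passes its speed limit or range.

### The arm

A 7-joint arm with a two-finger parallel gripper is mounted at the origin on a cart in front of the work surface, level with it; the furniture and walls round the work are solid. World frame = base frame: x ahead of the robot, y to its left, z up, the work surface at z = 0. Lengths are in m, angles in rad, forces in N, time in s.
With the tool pointing down it reaches from about 0.4 to 0.75 m from the base axis. Payload 19.5 kg.
Tool frame: the origin (TCP) lies between the finger pads; the fingertips stand 8 mm ahead of it and the grasp point (between the pads) lies 11 mm behind it; z points along the fingers, y is the line along which they close (so a half turn about z gives the same grasp; the last joint's range is limited). The gripper opens to 85 mm and grips with 20 to 120 N. Pads are 22 mm wide; open, the fingers measure 114 mm over their backs; the gripper's body (76 mm by 85 mm) begins 54 mm behind the grasp point. The pads swing forward as they close: fully open they stand 13 mm farther back than shut.
Start: joints at [-1.366, 0.707, -0.028, 1.485, 0.022, 0.951, -0.075], TCP at [0.14, 0.558, 0.211] pointing down, gripper open.
Joint ranges: [-2.71, 2.71], [-0.32, 2.16], [-1.57, 1.52], [0, 2.45], [-1.46, 4.6], [0, 2.02], [-2.83, 2.83]. Speed limits (rad/s): [1.89, 1.89, 2.57, 2.57, 3.01, 3.01, 3.01].

### API

Orientations are given as a rotation vector (axis times angle).
In Python, from bench import manip, camera, camera_info, job gives the robot as it stands.
- The arm moves only by the shell command python3 -m creep 'ROWS'. ROWS is JSON, a list that holds one entry, the list of rows, each a list of 5 numbers: the closure, from 0 (fully open) to 1 (shut), then the shift along the tool's x, y, z in mm, then the turn about the tool's z in rad. In form: [[[fingers, tx, ty, tz, twist], ...]]. A call has 1 to 20 rows; each row is the pose to reach, as a shift and turn from the pose commanded when the call began, along the tool's axes at that moment; what a row does not reach only later rows make up. A row lasts 1/10 s, in which the tool goes at most 50 mm and 8.59 degrees, less where a joint would pass 70% of its speed; a pose out of reach is approached as far as the arm can. A call with a gripper value outside its range is refused whole. The fingers move at their own pace and stop on an object; the grip force is fixed at half the most. Time passes only in rows, so rows that repeat a pose let the fingers close. It gives the time, the measured TCP pose, the force, the opening and the grip force at its end, in the units of the state.
- manip.read_state(): the state, without advancing time (a new reading comes with each control period).
- camera(name): name is "side" or "top"; returns (picture, depth): 480x640x3 uint8, red, green, blue; 480x640 float32, m along the optical axis (not along the pixel's ray), 0 where there is no reading.
- camera_info(name): a dict with "fx", "fy", "cx", "cy" (pixels), "world_from_camera" (4x4, takes a point from camera to world coordinates). Camera axes: x right, y down, z forward; pixel columns grow to the right and rows downward; lengths in m; the calibration is good to about 2 mm. A picture is of the moment at which its call begins. camera_info takes no time and is no camera call.
- job.hand_in(): hands the job in; it is judged then, once.
The state is a dict: "time_s": time; "joints": joint angles; "joint_vel": joint speeds; "effort": joint torques, N m; "tcp_pos": TCP position; "eef_rot": TCP orientation; "force": force on the tool from outside, world axes, zero at the start; "moment": the same for the moment, N m; "gripper_width": finger opening in m; "finger_force": force on a finger pad.
Only numpy, scipy, OpenCV 4.12 (cv2) and the standard library are available. Lean on these libraries where they do the work, as an engineer would, in place of code of your own. Each camera call takes 0.05 s, during which the arm holds its last target. There are 200 camera calls.

## Working session

There is one attempt and no reset: what is moved stays moved. The work goes in short steps, Python scripts to look and compute and a shell command to move; the robot and the scene stay as the last step left them, time stands still between calls to the robot, and variables do not carry over. Pictures are saved under pics/ and viewed, at most 10 in all, crops included, and the job is handed in when it is done.

```bash
mkdir -p pics; ls; python3 - <<'E'
from bench import manip,camera,camera_info
import cv2,numpy as np
for n in("top","side"):
    p,d=camera(n);np.savez(f"pics/{n}0.npz",p=p,d=d);cv2.imwrite(f"pics/{n}0.png",p[:,:,::-1]);i=camera_info(n);print(n,i["fx"],i["cx"],i["cy"],np.round(i["world_from_camera"],3).tolist())
s=manip.read_state();print(s)
E
```

```text
pics
top 449.46077096570014 329.9519112330353 241.35856083500946 [[0.011, -0.996, 0.09, 0.4], [-1.0, -0.012, -0.003, 0.06], [0.004, -0.09, -0.996, 1.039], [0.0, 0.0, 0.0, 1.0]]
side 479.0078753989739 320.0422214024093 241.40289103918698 [[-1.0, -0.017, -0.018, 0.52], [0.006, 0.541, -0.841, 0.986], [0.024, -0.841, -0.541, 0.676], [0.0, 0.0, 0.0, 1.0]]
{'time_s': 0.1, 'joints': array([-1.36570511,  0.7070031 , -0.02762409,  1.48493854,  0.02205042,
        0.95090535, -0.07550196]), 'joint_vel': array([-0.00034801, -0.00076705, -0.00105301,  0.00013537,  0.00057455,
        0.00193859, -0.00087111]), 'effort': array([ 1.08030988e-03, -8.84279323e+01,  1.23612966e+00, -2.36452907e+01,
        1.69919897e-02,  5.12700193e-03,  2.78578193e-05]), 'tcp_pos': array([0.14041766, 0.55733448, 0.21069903]), 'eef_rot': array([-3.86619662e-01, -3.11765894e+00,  1.49117082e-03]), 'force': array([ 0.32014891, -0.58656413,  0.73801829]), 'moment': array([-0.05459498, -0.00596382,  0.05992513]), 'finger_force': 0.0, 'gripper_width': 0.08534739963592589}
```

View pics/top0.png

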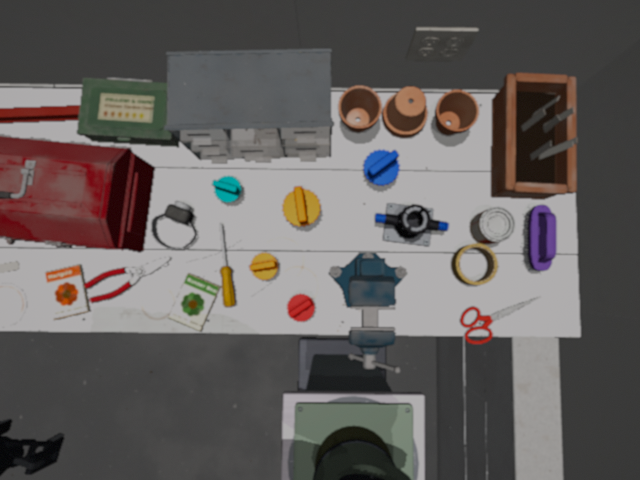

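View pics/side0.png

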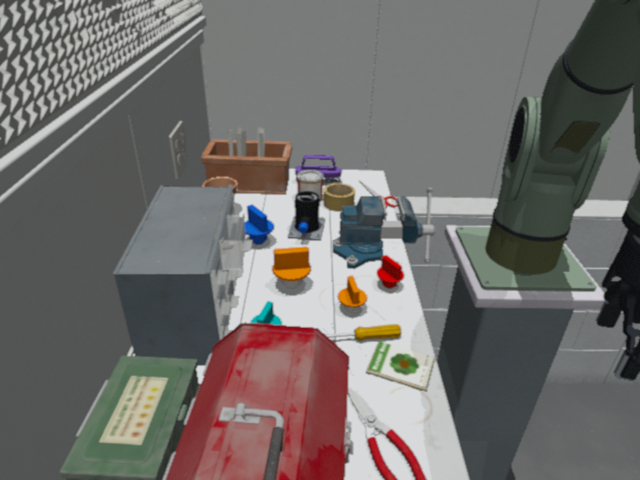

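Cap candidates in the top view are large orange (301,207), small orange (264,266), blue (381,167), red (301,307) and turquoise (228,189). The small orange one at (264,266) fits the description, and it appears at (352,297) in the side view. The filter is at (413,222), the tin at (495,225), the tape at (475,264) and the head lamp at (177,222).

```bash
cat > h.py <<'E'
import numpy as np,cv2
from bench import camera_info
def cloud(n,d):
    i=camera_info(n);v,u=np.mgrid[:480,:640]
    P=np.stack([(u-i["cx"])/i["fx"]*d,(v-i["cy"])/i["fy"]*d,d,np.ones_like(d)],-1)
    return (P@np.array(i["world_from_camera"]).T)[...,:3]
def ray(n,uv):
    i=camera_info(n);T=np.array(i["world_from_camera"]);r=T[:3,:3]@[(uv[0]-i["cx"])/i["fx"],(uv[1]-i["cy"])/i["fy"],1];return T[:3,3],r
def onz(n,uv,z):
    o,r=ray(n,uv);return o+r*(z-o[2])/r[2]
def tri(a,b):
    (o1,r1),(o2,r2)=ray("top",a),ray("side",b)
    t=np.linalg.lstsq(np.c_[r1,-r2],o2-o1,rcond=None)[0];p,q=o1+r1*t[0],o2+r2*t[1];return (p+q)/2,np.linalg.norm(p-q)
E
cat > m.py <<'E'
from h import *
for n in("top","side"):
    z=np.load(f"pics/{n}0.npz");p,d=z["p"],z["d"];C=cloud(n,d);H=cv2.cvtColor(p,cv2.COLOR_RGB2HSV)
    m=(H[...,0]>8)&(H[...,0]<25)&(H[...,1]>150)&(H[...,2]>90)
    reg=np.zeros_like(m);u,v=((264,266) if n=="top" else (352,297));reg[v-25:v+25,u-25:u+25]=1
    m&=reg;Q=C[m];print(n,"cap z hist",np.histogram(Q[:,2],np.arange(0,.1,.01))[0],"px bbox",cv2.boundingRect(m.astype(np.uint8)))
    for lo,hi in((.06,.08),(.025,.045)):
        S=Q[(Q[:,2]>lo)&(Q[:,2]<hi)]
        (c,s,a)=cv2.minAreaRect((S[:,:2]*1000).astype(np.float32));print(lo,len(S),np.median(S,0).round(4),"rect",np.round(c,1),np.round(s,1),round(a,1))
    b=(H[...,0]>100)&(H[...,0]<125)&(H[...,1]>150)&(abs(C[...,0]-.525)<.06)&(abs(C[...,1]+.11)<.12)&(C[...,2]>0.02)&(C[...,2]<.07)
    k,L,st,ce=cv2.connectedComponentsWithStats(b.astype(np.uint8))
    for j in range(1,k):
        if st[j,4]>15: print("blue",ce[j].round(1),st[j,4],np.median(C[L==j],0).round(4))
    g=(abs(C[...,2]-.1)<.008)&(abs(C[...,0]-.525)<.06)&(abs(C[...,1]+.11)<.06)
    S=C[g];print("gasket",len(S),np.median(S[:,2]),cv2.minEnclosingCircle((S[:,:2]*1000).astype(np.float32)))
a=np.load("pics/top0.npz")["p"][200:300,210:450,::-1];b=np.load("pics/side0.npz")["p"][180:320,260:420,::-1]
cv2.imwrite("pics/c.png",np.vstack([cv2.resize(a,(768,320)),cv2.resize(cv2.copyMakeBorder(b,0,0,40,40,0),(480,280))[:, :].repeat(1,0) if 0 else cv2.copyMakeBorder(cv2.resize(b,(320,280)),0,0,0,448,cv2.BORDER_CONSTANT)]))
E
python3 m.py
```

```text
top cap z hist [  0   0   0 325  18   9  88  72   0] px bbox (250, 254, 28, 25)
0.06 160 [0.4345 0.202  0.0698] rect [434.2 203. ] [14.2 51.9] 10.5
0.025 339 [0.4273 0.2018 0.0361] rect [433.9 202.2] [53.7 55.8] 1.2
blue [380.5 218. ] 76 [ 0.5421 -0.0541  0.0544]
blue [442.2 225.7] 68 [ 0.5261 -0.1903  0.0547]
gasket 343 0.09789936017804357 ((535.3816528320312, -121.50457000732422), 31.627765655517578)
side cap z hist [  0   0   0 271  47  52  65  64   0] px bbox (339, 277, 27, 30)
0.06 129 [0.4335 0.2134 0.07  ] rect [432.7 206. ] [13.4 51.5] 11.2
0.025 294 [0.4408 0.2129 0.0372] rect [434.2 207.7] [53.6 56.7] 77.2
blue [303.1 226.6] 99 [ 0.5421 -0.0488  0.0519]
gasket 210 0.09768761844664664 ((534.394287109375, -121.1756591796875), 34.55458450317383)
```

View pics/c.png

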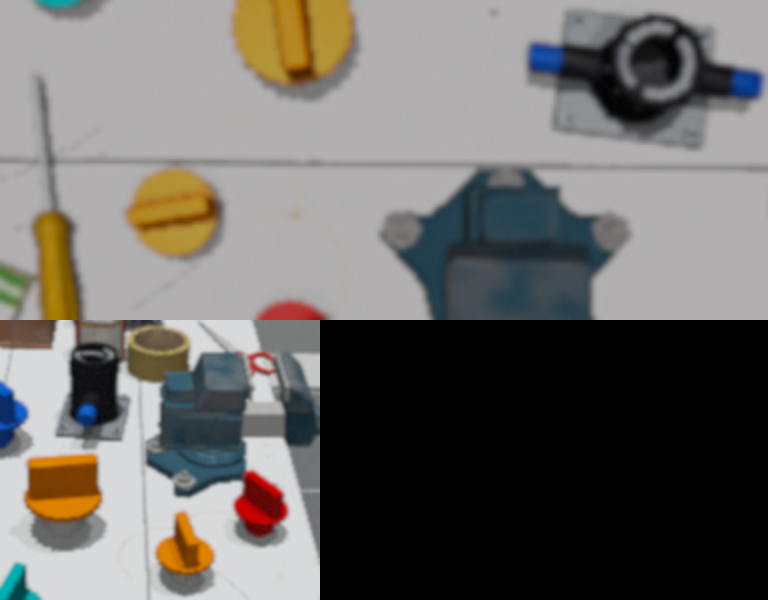

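The crop confirms the small orange winged cap. It stands at about (0.434, 0.204) with its wing top at z 0.070 and its thin axis at yaw 10.5°. The filter mouth is at about (0.535, -0.1215) with a yaw of -6.7°.

```bash
cat > g.py <<'E'
import sys,numpy as np
from bench import manip
from scipy.spatial.transform import Rotation as R
# x y z yaw_of_thin_axis(deg)
s=manip.read_state();t=np.array(list(map(float,sys.argv[1:4])));M=R.from_rotvec(s["eef_rot"]).as_matrix()
y=np.degrees(np.arctan2(M[1,1],M[0,1]));dw=-((float(sys.argv[4])-y+90)%180-90)
print("shift mm",((t-s["tcp_pos"])@M*1000).round(1),"twist",np.radians(dw).round(3),"tilt",M[:,2].round(3),"yaw",y.round(1),"pos",s["tcp_pos"].round(4),"q",np.round(s["joints"],2),"F",s["force"].round(1),"M",s["moment"].round(2),"w",s["gripper_width"],"t",s["time_s"])
E
python3 g.py .434 .204 .13 10.5
```

```text
shift mm [-371.  -270.8   81. ] twist 1.141 tilt [-0.    -0.001 -1.   ] yaw 75.9 pos [0.1404 0.5573 0.2107] q [-1.37  0.71 -0.03  1.48  0.02  0.95 -0.08] F [ 0.3 -0.6  0.7] M [-0.05 -0.01  0.06] w 0.08534739963592589 t 0.1
```

```bash
python3 -m creep '[[[0,-37,-27,0,0.11],[0,-74,-54,0,0.22],[0,-111,-81,0,0.34],[0,-148,-108,0,0.46],[0,-185,-135,5,0.57],[0,-222,-162,15,0.68],[0,-259,-190,30,0.8],[0,-296,-217,45,0.91],[0,-333,-244,60,1.03],[0,-371,-271,75,1.14],[0,-371,-271,80,1.14],[0,-371,-271,80,1.14],[0,-371,-271,80,1.14]]]'; python3 g.py .434 .204 .048 10.5
```

```text
time_s: 1.4
tcp_pos: [0.4335, 0.205, 0.1312]
eef_rot: [-2.005, -2.418, 0.0]
force: [0.0, -0.0, 0.0]
gripper_width: 0.0854
finger_force: 0.0
shift mm [-1.1  0.4 83.2] twist 0.003 tilt [-0.  0. -1.] yaw 10.6 pos [0.4335 0.205  0.1312] q [-0.6   0.71  0.17  1.93 -0.22  0.53 -0.1 ] F [ 0. -0.  0.] M [ 0.01 -0.01  0.03] w 0.08539811654439292 t 1.4
```

```bash
python3 -m creep '[[[0,-1,0,40,0],[0,-1,0,75,0],[0,-1,0,83,0],[0,-1,0,83,0],[1,-1,0,83,0],[1,-1,0,83,0],[1,-1,0,83,0],[1,-1,0,83,0],[1,-1,0,83,0],[1,-1,0,83,0],[1,-1,0,83,0],[1,-1,0,83,0]]]'; python3 g.py .434 .204 .26 10.5
```

```text
time_s: 2.6
tcp_pos: [0.4344, 0.2032, 0.0485]
eef_rot: [2.008, 2.416, 0.001]
force: [-1.1, 0.2, 10.0]
gripper_width: 0.0099
finger_force: 58.7
shift mm [ 9.000e-01 -1.000e-01 -2.115e+02] twist 0.001 tilt [ 0.001  0.    -1.   ] yaw 10.5 pos [0.4344 0.2032 0.0485] q [-0.56  0.86  0.1   1.99 -0.26  0.3  -0.06] F [-1.1  0.2 10. ] M [-0.02  0.19 -0.01] w 0.009924054725026714 t 2.6
```

```bash
python3 -m creep '[[[1,0,0,-15,0],[1,0,0,-45,0],[1,0,0,-90,0],[1,0,0,-140,0],[1,0,0,-185,0],[1,0,0,-185,0],[1,0,0,-185,0]]]'; python3 g.py .535 -.1215 .23 -6.7
python3 - <<'E'
from bench import camera
import cv2,numpy as np
a=camera("top");b=camera("side")
np.savez("pics/1.npz",tp=a[0],td=a[1],sp=b[0],sd=b[1])
cv2.imwrite("pics/l.png",cv2.resize(np.hstack([a[0][160:340,180:340],b[0][160:340,280:440]])[:,:,::-1],(800,450),interpolation=cv2.INTER_CUBIC))
E
```

```text
time_s: 3.3
tcp_pos: [0.4341, 0.2033, 0.2335]
eef_rot: [2.008, 2.416, 0.002]
force: [1.0, 0.1, -1.5]
gripper_width: 0.0092
finger_force: 58.7
shift mm [-337.8   39.7    3.4] twist 0.301 tilt [ 0.001  0.001 -1.   ] yaw 10.6 pos [0.4341 0.2033 0.2335] q [-0.65  0.55  0.25  1.79 -0.17  0.82 -0.13] F [ 1.   0.1 -1.5] M [ 0.01  0.01 -0.02] w 0.009173492478828774 t 3.3
```

View pics/l.png

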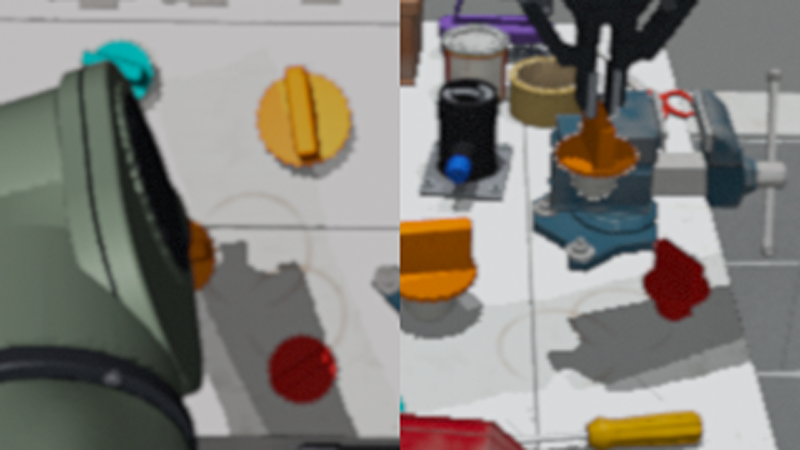

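The cap is lifted and hangs upright in the gripper, flange at about (597,157) in the right half of the crop. Next I check the heights along the carry path.

```bash
python3 - <<'E'
from h import *
for n in("top","side"):
    C=cloud(n,np.load(f"pics/{n}0.npz")["d"]);m=(abs(C[...,1]+.04)<.19)&(abs(C[...,0]-.5)<.13);print(np.percentile(C[m][:,2],[90,99,99.9]),C[m][C[m][:,2].argmax()])
E
```

```text
[0.12727435 1.03931004 1.03931004] [0.39987948 0.05990974 1.03931004]
[0.09763903 0.13179153 0.13342533] [0.38438973 0.00159865 0.13485332]
```

```bash
python3 -m creep '[[[1,-20,2,0,0.02],[1,-60,7,0,0.05],[1,-105,12,0,0.09],[1,-150,18,0,0.13],[1,-195,23,0,0.17],[1,-240,28,0,0.21],[1,-285,34,5,0.25],[1,-320,38,20,0.28],[1,-338,40,40,0.3],[1,-338,40,43,0.3],[1,-338,40,43,0.3],[1,-338,40,43,0.3],[1,-338,40,43,0.3]]]'; python3 g.py .535 -.1215 .173 -6.7
python3 - <<'E'
from bench import camera
import cv2,numpy as np
a=camera("top");b=camera("side")
np.savez("pics/2.npz",tp=a[0],td=a[1],sp=b[0],sd=b[1])
cv2.imwrite("pics/o.png",cv2.resize(np.hstack([a[0][160:280,350:480],b[0][130:250,240:370]])[:,:,::-1],(800,369),interpolation=cv2.INTER_CUBIC))
E
```

```text
time_s: 4.7
tcp_pos: [0.5355, -0.121, 0.1905]
eef_rot: [2.345, 2.09, 0.001]
force: [0.1, 0.2, -1.3]
gripper_width: 0.0097
finger_force: 58.8
shift mm [-0.6 -0.4 17.5] twist 0.002 tilt [ 0.  0. -1.] yaw -6.6 pos [ 0.5355 -0.121   0.1905] q [ 0.03  0.71  0.26  1.62 -0.23  0.85  0.27] F [ 0.1  0.2 -1.3] M [-0.01 -0.03  0.05] w 0.009700732382565077 t 4.7
```

View pics/o.png

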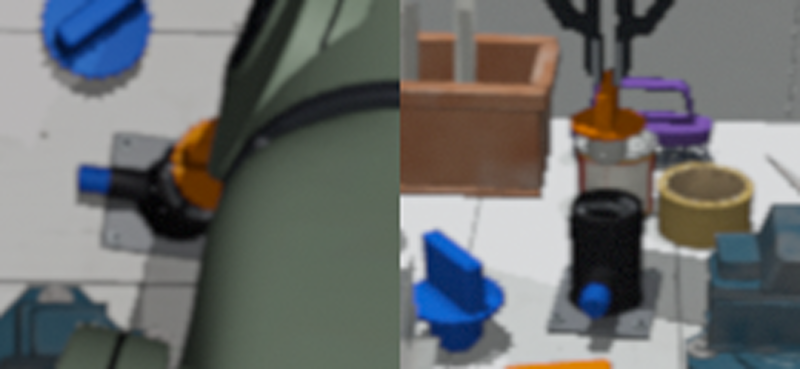

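```bash
python3 - <<'E'
from h import *
z=np.load("pics/2.npz");p,d=z["sp"],z["sd"];C=cloud("side",d);H=cv2.cvtColor(p,cv2.COLOR_RGB2HSV)
m=(H[...,0]>5)&(H[...,0]<25)&(H[...,1]>170)&(abs(C[...,0]-.535)<.05)&(abs(C[...,1]+.121)<.06)&(C[...,2]>.14)
print(np.histogram(C[m][:,2],np.arange(.14,.24,.005)))
f=m&(C[...,2]>.165)&(C[...,2]<.185)
S=C[f];print("flange med z",np.median(S[:,2]),"x",np.percentile(S[:,0],[1,50,99]),"y",np.percentile(S[:,1],[1,99]),cv2.minEnclosingCircle((S[:,:2]*1000).astype(np.float32)))
w=m&(C[...,2]>.186);print("wing x",np.percentile(C[w][:,0],[2,50,98]),"y",np.percentile(C[w][:,1],[2,50,98]))
z=np.load("pics/side0.npz");D=cloud("side",z["d"])
g=(abs(D[...,2]-.098)<.004)&(abs(D[...,0]-.535)<.05)&(abs(D[...,1]+.12)<.05)
S=D[g];print("gasket x",np.percentile(S[:,0],[1,99]),"y",np.percentile(S[:,1],[1,99]))
# silhouettes: columns at widest row
r=cv2.boundingRect(f.astype(np.uint8));print("flange px",r)
r=cv2.boundingRect(g.astype(np.uint8));print("gasket px",r)
# top view near (+y) edge of flange, from ray onto flange plane
p,d=np.load("pics/2.npz")["tp"],np.load("pics/2.npz")["td"];C=cloud("top",d);H=cv2.cvtColor(p,cv2.COLOR_RGB2HSV)
m=(H[...,0]>5)&(H[...,0]<25)&(H[...,1]>150)&(abs(C[...,0]-.535)<.05)&(abs(C[...,1]+.121)<.06)&(C[...,2]>.165)&(C[...,2]<.19)
S=C[m];print("top flange n",len(S),"z",np.median(S[:,2]),"y",np.percentile(S[:,1],[50,99.5]),"x",np.percentile(S[:,0],[.5,99.5]))
u=cv2.findContours(m.astype(np.uint8),0,1)[0][0][:,0]
P=np.array([onz("top",q,.1775)[:2] for q in u]);P=P[(P[:,1]>-.105)]
# least-squares centre with known radius on outer edge points
from scipy.optimize import least_squares
s=least_squares(lambda c:np.hypot(*(P-c).T)-.030,[.535,-.121],loss="soft_l1",f_scale=.001);print("circle",s.x,np.round(s.fun*1000,1))
E
```

```text
(array([  0,   0,   0,   0,   0,   0,   2, 109,  36,  13,  10,  12,  12,
        13,  28,   2,   0,   0,   0]), array([0.14 , 0.145, 0.15 , 0.155, 0.16 , 0.165, 0.17 , 0.175, 0.18 ,
       0.185, 0.19 , 0.195, 0.2  , 0.205, 0.21 , 0.215, 0.22 , 0.225,
       0.23 , 0.235]))
flange med z 0.1791122557269279 x [0.50704872 0.53409615 0.56181825] y [-0.14161099 -0.09027856] ((534.2430419921875, -117.77142333984375), 29.594982147216797)
wing x [0.52715657 0.53458754 0.54167433] y [-0.12899704 -0.0963846  -0.09156427]
gasket x [0.50271249 0.56482469] y [-0.15349982 -0.08963277]
flange px (296, 165, 23, 11)
gasket px (295, 191, 25, 14)
top flange n 210 z 0.17777513340409062 y [-0.10396405 -0.08921578] x [0.50762689 0.56072501]
circle [ 0.5328955  -0.12109054] [  0.3   1.4   1.    0.9   1.   -0.2   0.3   1.1   2.9   2.1   1.4   2.8
   4.3   2.1  -0.   -0.1   1.9   2.1   0.5   1.    1.5   0.4   1.2   0.4
   1.5  -0.1  -0.4  -0.5   1.   -0.3  -1.4 -13.5 -11.6  -9.7  -7.7  -5.8
  -3.9  -1.9  -1.8  -1.4  -1.   -0.4   0.3  -0.6  -1.3  -1.7  -3.2  -4.6
  -5.9]
```

```bash
python3 -m creep '[[[1,0,0,20,0],[1,0,0,35,0],[1,0,0,45,0],[1,0,0,52,0],[1,0,0,57,0],[1,0,0,57,0]]]'; python3 g.py .5345 -.1215 .125 -6.7
```

```text
time_s: 5.4
tcp_pos: [0.5353, -0.1219, 0.133]
eef_rot: [-2.346, -2.089, 0.0]
force: [-0.9, 0.9, -1.4]
gripper_width: 0.0094
finger_force: 58.8
shift mm [ 0.3 -0.8  8. ] twist 0.001 tilt [-0. -0. -1.] yaw -6.6 pos [ 0.5353 -0.1219  0.133 ] q [ 0.05  0.79  0.23  1.68 -0.26  0.7   0.29] F [-0.9  0.9 -1.4] M [ 0.01 -0.01 -0.04] w 0.009407888417694354 t 5.4
```

```bash
for i in 1; do python3 -m creep '[[[1,0,-0.5,2,0],[1,0,-0.5,4,0],[1,0,-0.5,4,0]]]'; done; python3 -m creep '[[[1,0,0,1,0],[1,0,0,2,0],[1,0,0,2,0]]]'
```

```text
time_s: 5.7
tcp_pos: [0.5349, -0.1218, 0.1291]
eef_rot: [2.346, 2.089, -0.0]
force: [-0.2, -0.3, -0.7]
gripper_width: 0.0093
finger_force: 59.0
time_s: 6.0
tcp_pos: [0.5348, -0.1218, 0.127]
eef_rot: [2.347, 2.089, -0.0]
force: [0.3, -0.1, -2.0]
gripper_width: 0.0095
finger_force: 59.0
```

```bash
python3 -m creep '[[[1,0,0,1,0],[1,0,0,1,0],[1,0,0,1,0]]]';python3 -m creep '[[[1,0,0,1,0],[1,0,0,1,0],[1,0,0,1,0]]]'
```

```text
time_s: 6.3
tcp_pos: [0.5348, -0.1218, 0.1261]
eef_rot: [-2.346, -2.089, 0.0]
force: [0.0, -1.1, -1.5]
gripper_width: 0.0094
finger_force: 59.0
time_s: 6.6
tcp_pos: [0.5349, -0.1218, 0.1251]
eef_rot: [2.347, 2.089, -0.0]
force: [-0.8, -0.2, -1.8]
gripper_width: 0.0096
finger_force: 59.0
```

```bash
python3 -m creep '[[[1,0,0,1,0],[1,0,0,1,0],[1,0,0,1,0]]]';python3 g.py .5345 -.1215 .125 -6.7; python3 -m creep '[[[1,0,0,0.5,0],[1,0,0,0.5,0],[1,0,0,0.5,0]]]'
```

```text
time_s: 6.9
tcp_pos: [0.5349, -0.1219, 0.1242]
eef_rot: [2.346, 2.089, -0.0]
force: [0.6, -0.5, 0.6]
gripper_width: 0.0092
finger_force: 59.5
shift mm [ 0.3 -0.4 -0.8] twist 0.001 tilt [ 0. -0. -1.] yaw -6.7 pos [ 0.5349 -0.1219  0.1242] q [ 0.05  0.8   0.23  1.69 -0.26  0.68  0.29] F [ 0.6 -0.5  0.6] M [-0.19 -0.02 -0.02] w 0.009209875856088887 t 6.9
time_s: 7.2
tcp_pos: [0.5349, -0.122, 0.1238]
eef_rot: [2.346, 2.088, 0.0]
force: [0.7, -3.3, 5.3]
gripper_width: 0.0099
finger_force: 60.9
```

```bash
python3 -m creep '[[[1,0,0,-0.1,-0.05],[1,0,0,-0.2,-0.1],[1,0,0,-0.3,-0.15],[1,0,0,-0.4,-0.2],[1,0,0,-0.4,-0.2]]]';python3 g.py .5345 -.1215 .125 -6.7
```

```text
time_s: 7.7
tcp_pos: [0.5352, -0.1219, 0.1242]
eef_rot: [2.125, 2.313, 0.001]
force: [1.8, -1.4, 3.8]
gripper_width: 0.0097
finger_force: 60.3
shift mm [ 0.5 -0.7 -0.8] twist 0.202 tilt [ 0.001 -0.    -1.   ] yaw 4.9 pos [ 0.5352 -0.1219  0.1242] q [ 0.08  0.79  0.17  1.69 -0.19  0.67  0.43] F [ 1.8 -1.4  3.8] M [-0.49 -0.46 -0.03] w 0.009742629941313675 t 7.7
```

```bash
python3 -m creep '[[[1,0,0,-0.1,-0.05],[1,0,0,-0.2,-0.1],[1,0,0,-0.3,-0.15],[1,0,0,-0.4,-0.2],[1,0,0,-0.4,-0.2]]]';python3 g.py .5345 -.1215 .125 -6.7
```

```text
time_s: 8.2
tcp_pos: [0.5353, -0.122, 0.1247]
eef_rot: [1.884, 2.512, 0.001]
force: [1.6, -2.7, 5.4]
gripper_width: 0.0096
finger_force: 61.0
shift mm [ 0.7 -0.6 -0.3] twist 0.401 tilt [ 0.001 -0.    -1.   ] yaw 16.3 pos [ 0.5353 -0.122   0.1247] q [ 0.11  0.79  0.11  1.69 -0.13  0.67  0.57] F [ 1.6 -2.7  5.4] M [-0.6  -0.64 -0.09] w 0.009590163724370538 t 8.2
```

```bash
python3 -m creep '[[[1,0,0,-0.1,-0.05],[1,0,0,-0.2,-0.1],[1,0,0,-0.3,-0.15],[1,0,0,-0.4,-0.2],[1,0,0,-0.4,-0.2]]]';python3 g.py .5345 -.1215 .125 -6.7
```

```text
time_s: 8.7
tcp_pos: [0.5354, -0.1221, 0.1252]
eef_rot: [1.624, 2.688, 0.001]
force: [2.9, -2.3, 7.5]
gripper_width: 0.0094
finger_force: 61.4
shift mm [ 1.  -0.5  0.2] twist 0.601 tilt [ 0.001 -0.    -1.   ] yaw 27.7 pos [ 0.5354 -0.1221  0.1252] q [ 0.14  0.79  0.05  1.69 -0.06  0.67  0.71] F [ 2.9 -2.3  7.5] M [-0.69 -0.64 -0.03] w 0.009434424056551165 t 8.7
```

```bash
python3 -m creep '[[[1,0,0,-0.2,-0.05],[1,0,0,-0.3,-0.1],[1,0,0,-0.5,-0.15],[1,0,0,-0.6,-0.2],[1,0,0,-0.6,-0.2]]]';python3 g.py .5345 -.1215 .125 -6.7
```

```text
time_s: 9.2
tcp_pos: [0.5354, -0.122, 0.1257]
eef_rot: [1.347, 2.836, 0.001]
force: [2.6, -2.3, 5.8]
gripper_width: 0.0094
finger_force: 61.3
shift mm [ 0.9 -0.4  0.7] twist 0.801 tilt [ 0.001 -0.    -1.   ] yaw 39.2 pos [ 0.5354 -0.122   0.1257] q [ 0.17  0.78 -0.    1.69  0.    0.67  0.85] F [ 2.6 -2.3  5.8] M [-0.51 -0.73 -0.14] w 0.009427596999913902 t 9.2
```

```bash
python3 -m creep '[[[1,0,0,-0.1,-0.05],[1,0,0,-0.2,-0.1],[1,0,0,-0.3,-0.15],[1,0,0,-0.4,-0.2],[1,0,0,-0.4,-0.2]]]';python3 g.py .5345 -.1215 .125 -6.7
```

```text
time_s: 9.7
tcp_pos: [0.5346, -0.1216, 0.1256]
eef_rot: [-1.058, -2.957, -0.0]
force: [0.1, -0.5, -1.1]
gripper_width: 0.0094
finger_force: 58.9
shift mm [0.1 0.  0.6] twist 1.0 tilt [-0.001  0.    -1.   ] yaw 50.6 pos [ 0.5346 -0.1216  0.1256] q [ 0.2   0.78 -0.06  1.69  0.07  0.67  0.98] F [ 0.1 -0.5 -1.1] M [-0.19 -0.14 -0.01] w 0.00936359325170948 t 9.7
```

```bash
python3 -m creep '[[[1,0,0,1,0],[1,0,0,2,0],[1,0,0,2,0]]]';python3 g.py .5345 -.1215 .125 -6.7
```

```text
time_s: 10.0
tcp_pos: [0.5346, -0.1217, 0.1236]
eef_rot: [-1.059, -2.957, 0.0]
force: [0.8, -1.2, -2.9]
gripper_width: 0.0094
finger_force: 58.9
shift mm [ 0.2  0.1 -1.4] twist 1.0 tilt [-0.001 -0.    -1.   ] yaw 50.6 pos [ 0.5346 -0.1217  0.1236] q [ 0.2   0.79 -0.06  1.69  0.07  0.67  0.98] F [ 0.8 -1.2 -2.9] M [-0.17 -0.04  0.01] w 0.009428761071740548 t 10.0
```

```bash
python3 -m creep '[[[1,0,0,1,0],[1,0,0,2,0],[1,0,0,2,0]]]';python3 -m creep '[[[1,0,0,1,0],[1,0,0,1.5,0],[1,0,0,1.5,0]]]'
```

```text
time_s: 10.3
tcp_pos: [0.5347, -0.1217, 0.1216]
eef_rot: [-1.058, -2.958, 0.0]
force: [0.3, 0.6, -1.8]
gripper_width: 0.0094
finger_force: 58.7
time_s: 10.6
tcp_pos: [0.5348, -0.1218, 0.1202]
eef_rot: [-1.058, -2.958, 0.0]
force: [0.2, 0.7, -1.2]
gripper_width: 0.0097
finger_force: 58.7
```

```bash
python3 -m creep '[[[1,0,0,0.5,0],[1,0,0,1,0],[1,0,0,1,0]]]';python3 g.py .5345 -.1215 .125 -6.7
```

```text
time_s: 10.9
tcp_pos: [0.5348, -0.1218, 0.1193]
eef_rot: [-1.058, -2.958, 0.0]
force: [-0.5, -0.2, -0.9]
gripper_width: 0.0092
finger_force: 58.7
shift mm [ 0.4 -0.  -5.7] twist 1.001 tilt [-0. -0. -1.] yaw 50.6 pos [ 0.5348 -0.1218  0.1193] q [ 0.2   0.79 -0.06  1.69  0.07  0.66  0.98] F [-0.5 -0.2 -0.9] M [-0.03 -0.1   0.03] w 0.009222401202151224 t 10.9
```

```bash
python3 -m creep '[[[1,0,0,0.5,0],[1,0,0,1,0],[1,0,0,1,0]]]';python3 -m creep '[[[1,0,0,0.5,0],[1,0,0,0.5,0],[1,0,0,0.5,0]]]'
```

```text
time_s: 11.2
tcp_pos: [0.5349, -0.1219, 0.1183]
eef_rot: [1.058, 2.958, -0.0]
force: [0.6, 0.5, 0.5]
gripper_width: 0.0096
finger_force: 59.2
time_s: 11.5
tcp_pos: [0.5349, -0.1218, 0.1179]
eef_rot: [1.058, 2.958, -0.0]
force: [0.6, -0.9, 2.2]
gripper_width: 0.0098
finger_force: 59.6
```

```bash
python3 -m creep '[[[1,0,0,0.3,0.05],[1,0,0,0.3,0.1],[1,0,0,0.3,0.15],[1,0,0,0.3,0.2],[1,0,0,0.3,0.2]]]';python3 g.py .5345 -.1215 .125 -6.7
```

```text
time_s: 12.0
tcp_pos: [0.5347, -0.1219, 0.1175]
eef_rot: [-1.349, -2.837, 0.001]
force: [-1.1, -2.5, 1.8]
gripper_width: 0.0096
finger_force: 59.9
shift mm [ 0.5  0.1 -7.5] twist 0.8 tilt [-0. -0. -1.] yaw 39.1 pos [ 0.5347 -0.1219  0.1175] q [ 0.17  0.8  -0.    1.7   0.    0.65  0.84] F [-1.1 -2.5  1.8] M [-0.53  0.08  0.04] w 0.00958624421234026 t 12.0
```

```bash
python3 -m creep '[[[1,0,0,0,0.05],[1,0,0,0.1,0.1],[1,0,0,0.2,0.15],[1,0,0,0.2,0.2],[1,0,0,0.2,0.2]]]';python3 g.py .5345 -.1215 .125 -6.7
```

```text
time_s: 12.5
tcp_pos: [0.5348, -0.1219, 0.1174]
eef_rot: [1.624, 2.689, -0.001]
force: [-0.3, -2.6, 2.9]
gripper_width: 0.0093
finger_force: 60.1
shift mm [ 0.5 -0.1 -7.6] twist 0.601 tilt [-0. -0. -1.] yaw 27.8 pos [ 0.5348 -0.1219  0.1174] q [ 0.14  0.8   0.05  1.7  -0.06  0.65  0.71] F [-0.3 -2.6  2.9] M [-0.49  0.05  0.12] w 0.009275716440120818 t 12.5
```

```bash
python3 -m creep '[[[1,0,0,0,0.05],[1,0,0,0.1,0.1],[1,0,0,0.2,0.15],[1,0,0,0.3,0.2],[1,0,0,0.3,0.2]]]';python3 g.py .5345 -.1215 .125 -6.7
```

```text
time_s: 13.0
tcp_pos: [0.5348, -0.1219, 0.117]
eef_rot: [1.883, 2.515, -0.001]
force: [-0.8, -2.5, 1.9]
gripper_width: 0.0097
finger_force: 60.5
shift mm [ 0.5 -0.2 -8. ] twist 0.402 tilt [-0. -0. -1.] yaw 16.3 pos [ 0.5348 -0.1219  0.117 ] q [ 0.11  0.8   0.11  1.7  -0.13  0.65  0.57] F [-0.8 -2.5  1.9] M [-0.64  0.08  0.06] w 0.009695625417805944 t 13.0
```

```bash
python3 -m creep '[[[1,0,0,0.1,0.05],[1,0,0,0.2,0.1],[1,0,0,0.3,0.15],[1,0,0,0.4,0.2],[1,0,0,0.4,0.2]]]';python3 g.py .5345 -.1215 .125 -6.7
```

```text
time_s: 13.5
tcp_pos: [0.5349, -0.1219, 0.1167]
eef_rot: [2.124, 2.315, -0.0]
force: [-1.0, -3.6, 3.0]
gripper_width: 0.0098
finger_force: 60.7
shift mm [ 0.4 -0.3 -8.3] twist 0.203 tilt [ 0. -0. -1.] yaw 4.9 pos [ 0.5349 -0.1219  0.1167] q [ 0.08  0.81  0.17  1.7  -0.2   0.65  0.44] F [-1.  -3.6  3. ] M [-0.66  0.11 -0.02] w 0.009796840208924379 t 13.5
```

```bash
python3 -m creep '[[[1,0,0,0.1,0.05],[1,0,0,0.2,0.1],[1,0,0,0.3,0.15],[1,0,0,0.4,0.2],[1,0,0,0.4,0.2]]]';python3 g.py .5345 -.1215 .125 -6.7
```

```text
time_s: 14.0
tcp_pos: [0.5349, -0.1219, 0.1163]
eef_rot: [2.344, 2.091, -0.0]
force: [-0.4, -2.9, 4.7]
gripper_width: 0.0095
finger_force: 61.0
shift mm [ 0.4 -0.5 -8.7] twist 0.003 tilt [ 0. -0. -1.] yaw -6.5 pos [ 0.5349 -0.1219  0.1163] q [ 0.05  0.81  0.22  1.7  -0.26  0.66  0.3 ] F [-0.4 -2.9  4.7] M [-0.78 -0.    0.06] w 0.009498257315821075 t 14.0
```

```bash
python3 -m creep '[[[1,0,0,0.1,0.04],[1,0,0,0.2,0.08],[1,0,0,0.2,0.12],[1,0,0,0.2,0.12]]]';python3 g.py .5345 -.1215 .125 -6.7
```

```text
time_s: 14.4
tcp_pos: [0.5349, -0.1218, 0.1161]
eef_rot: [2.469, 1.942, -0.0]
force: [0.3, -3.8, 5.0]
gripper_width: 0.0096
finger_force: 61.2
shift mm [ 0.2 -0.5 -8.9] twist -0.121 tilt [ 0. -0. -1.] yaw -13.6 pos [ 0.5349 -0.1218  0.1161] q [ 0.03  0.82  0.26  1.7  -0.31  0.66  0.22] F [ 0.3 -3.8  5. ] M [-0.84  0.01  0.02] w 0.00958458858679903 t 14.4
```

```bash
python3 -m creep '[[[1,0,0,-0.2,0.04],[1,0,0,-0.5,0.08],[1,0,0,-0.5,0.12],[1,0,0,-0.5,0.12]]]';python3 g.py .5345 -.1215 .125 -6.7
```

```text
time_s: 14.8
tcp_pos: [0.5348, -0.1217, 0.1165]
eef_rot: [2.582, 1.79, -0.0]
force: [0.2, -3.0, 4.0]
gripper_width: 0.0097
finger_force: 60.9
shift mm [ 0.1 -0.4 -8.5] twist -0.241 tilt [-0. -0. -1.] yaw -20.5 pos [ 0.5348 -0.1217  0.1165] q [ 0.01  0.82  0.29  1.7  -0.35  0.67  0.13] F [ 0.2 -3.   4. ] M [-0.73  0.03  0.06] w 0.009741839855067458 t 14.8
```

```bash
python3 -m creep '[[[1,0,0,0,0.04],[1,0,0,0,0.08],[1,0,0,0,0.08]]]';python3 g.py .5345 -.1215 .125 -6.7
```

```text
time_s: 15.1
tcp_pos: [0.5349, -0.1218, 0.1165]
eef_rot: [2.651, 1.685, -0.0]
force: [0.4, -3.5, 4.0]
gripper_width: 0.0095
finger_force: 60.8
shift mm [ 0.1 -0.5 -8.5] twist -0.321 tilt [ 0. -0. -1.] yaw -25.1 pos [ 0.5349 -0.1218  0.1165] q [ 0.    0.82  0.32  1.7  -0.37  0.68  0.08] F [ 0.4 -3.5  4. ] M [-0.79 -0.03  0.06] w 0.009499518895239631 t 15.1
```

```bash
python3 -m creep '[[[1,0,0,0,0.04],[1,0,0,0,0.08],[1,0,0,0,0.08]]]';python3 g.py .5345 -.1215 .125 -6.7|cut -c 1-300
```

```text
time_s: 15.4
tcp_pos: [0.5351, -0.1218, 0.1166]
eef_rot: [2.716, 1.578, 0.0]
force: [2.8, -3.8, 2.5]
gripper_width: 0.0096
finger_force: 61.1
shift mm [-0.  -0.7 -8.4] twist -0.401 tilt [ 0. -0. -1.] yaw -29.7 pos [ 0.5351 -0.1218  0.1166] q [-0.01  0.83  0.34  1.7  -0.4   0.68  0.02] F [ 2.8 -3.8  2.5] M [-0.84 -0.52  0.1 ] w 0.009615213233025213 t 15.4
```

```bash
python3 -m creep '[[[1,0,0,0,0.04],[1,0,0,0,0.08],[1,0,0,0,0.08]]]';python3 g.py .5345 -.1215 .125 -6.7|cut -c 1-300
```

```text
time_s: 15.7
tcp_pos: [0.535, -0.1218, 0.1166]
eef_rot: [2.777, 1.468, 0.0]
force: [2.7, -3.2, 3.2]
gripper_width: 0.01
finger_force: 61.1
shift mm [-0.  -0.6 -8.4] twist -0.481 tilt [ 0. -0. -1.] yaw -34.3 pos [ 0.535  -0.1218  0.1166] q [-0.02  0.83  0.36  1.7  -0.42  0.69 -0.03] F [ 2.7 -3.2  3.2] M [-0.95 -0.67  0.41] w 0.010047587630170982 t 15.7
```

Reaction torque is 0.41 N m, so the cap is at the stop. I'll relax slightly, then let go.

```bash
python3 -m creep '[[[1,0,0,0,-0.04],[1,0,0,0,-0.04]]]';python3 g.py .5345 -.1215 .125 -6.7|cut -c 1-300
```

```text
time_s: 15.9
tcp_pos: [0.535, -0.1218, 0.1166]
eef_rot: [2.744, 1.529, 0.0]
force: [2.9, -2.9, 2.9]
gripper_width: 0.0095
finger_force: 60.9
shift mm [ 0.  -0.6 -8.4] twist -0.437 tilt [ 0. -0. -1.] yaw -31.7 pos [ 0.535  -0.1218  0.1166] q [-0.01  0.83  0.35  1.7  -0.41  0.68 -0.  ] F [ 2.9 -2.9  2.9] M [-0.9  -0.78  0.15] w 0.00954116853197358 t 15.9
```

```bash
python3 -m creep '[[[0.4,0,0,0,0],[0.4,0,0,0,0],[0.4,0,0,0,0],[0.4,0,0,0,0],[0.4,0,0,-10,0],[0.4,0,0,-30,0],[0.4,0,0,-70,0],[0.4,0,0,-120,0],[0.4,0,0,-120,0]]]'
python3 - <<'E'
from h import *
from bench import camera
p,d=camera("side");C=cloud("side",d);H=cv2.cvtColor(p,cv2.COLOR_RGB2HSV)
m=(H[...,0]>5)&(H[...,0]<25)&(H[...,1]>170)&(abs(C[...,0]-.535)<.05)&(abs(C[...,1]+.121)<.06)&(C[...,2]>.08)
S=C[m];w=S[S[:,2]>.122];print(np.histogram(S[:,2],np.arange(.08,.16,.005)),np.percentile(S[:,2],[20,99]),np.percentile(S[S[:,2]<.112][:,2],50))
F=S[S[:,2]<.112];print("flange x",np.percentile(F[:,0],[1,99]),"y",np.percentile(F[:,1],[1,99]),cv2.minAreaRect((w[:,:2]*1000).astype(np.float32)))
cv2.imwrite("pics/f.png",cv2.resize(p[130:250,240:370,::-1],(650,600),interpolation=cv2.INTER_CUBIC))
E
```

```text
time_s: 16.8
tcp_pos: [0.5363, -0.1227, 0.2425]
eef_rot: [2.741, 1.523, 0.009]
force: [0.4, -0.7, -1.1]
gripper_width: 0.0515
finger_force: 0.0
(array([ 0,  0,  0, 11, 80, 76, 23, 26, 22, 21, 22, 53,  6,  0,  0]), array([0.08 , 0.085, 0.09 , 0.095, 0.1  , 0.105, 0.11 , 0.115, 0.12 ,
       0.125, 0.13 , 0.135, 0.14 , 0.145, 0.15 , 0.155])) [0.10436687 0.14032927] 0.10484973225822791
flange x [0.50721215 0.56226725] y [-0.13996047 -0.09119029] ((534.8417358398438, -119.1741714477539), (52.2746467590332, 16.71019744873047), 58.44157028198242)
```

View pics/f.png

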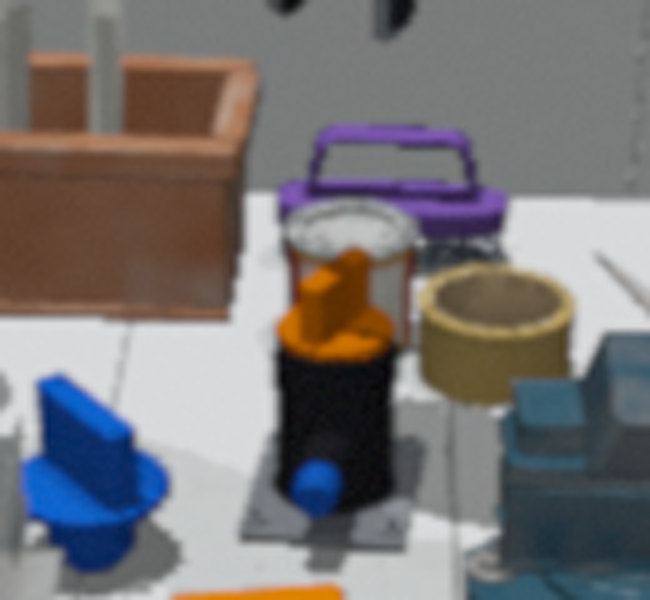

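The cap sits upright in the mouth, flange on the gasket at about (335,335) in the crop. Its wing is turned to the stop angle, the gripper is clear, and the bystanders haven't moved.

```bash
python3 -c "
from bench import job
print(job.hand_in())"
```

```text
the job is handed in; nothing more can be done
None
```

I put the orange cap in, dropped it into the thread's entry and turned it forward to its stop with light force (about 0.4 N m there), then let go and handed the job in; camera depth shows the flange pressed down on the gasket, but I got no pass/fail result back.

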